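# Turn the pewter cup over and hold it against the sprung stop

### The job

Turn the eight-sided pewter cup over so that it stands mouth-down on the counter, then slide it with one of its sides flat against the middle of the sprung stop's plate and push until the stop's brass pointer lies between its two pairs of brass pins (about 7 N). Finish while still holding the cup there with that steady push, standing on its rim, so that I can screw its new foot on; never drive the stop to the end of its travel, and leave the other things on the counter where they are.

Things in the scene. Friction and masses are not known exactly. Their poses are not given: they have to be found in the camera images.
- cup: Eight-sided straight-walled pewter cup, starts mouth-up: 56 mm across flats (61 over corners), 80 tall, wall 4, base 5, 0.2 to 0.4 kg. Origin: centre of the outside of its closed end; z runs to the mouth (plane z = 80 mm); flats face x, y and every 45 degrees between. Lies steadily on any flat, axis 28 mm above the counter; mouth-down its origin is 80 mm up.
- stop_base: Fixed wooden block (48 mm tall, x 54 to 130 mm, 130 mm wide with its foot) carrying the sprung plate on two rods on its robot side; far middle of the counter, yaw up to 0.35 rad. Origin: on the counter under the middle of the plate's front face at rest; x: from that face into the block, the way the plate is pushed; y along the plate; z up. In front of the plate is bare counter.
- stop (a joint): Travel of the sprung plate along +x of stop_base, m: 0 at rest, 0.036 hard end. Spring 350 N/m, no preload (0.014: 4.9 N, 0.028: 9.8 N), springs back. The pointer, a 22 mm brass crossbar on a strip on the plate's top, is level with the first pair of brass pins on the block at 0.014 and with the second at 0.028.
- stop_face (a point): Centre of the front face of the sprung wooden plate (90 mm wide, from 2 to 62 mm above the counter, 10 mm thick), 32 mm above the counter; moves with the plate; axes as stop_base.
- round_cup: Bystander: round pewter cup, 72 mm across the mouth, 78 mm tall, standing mouth-up; origin at the centre of its underside. It and the eight-sided cup stand one left and one right of the stop's lane; which is which varies.
- concertina: Bystander: flat steel concertina corkscrew, about 165 mm long with a 68 mm cross handle at its -x end, 13 mm tall, lying; origin under its middle.
- boxwood: Bystander: boxwood corkscrew with brass ferrule and steel worm, lying; handle 90 mm along y, worm to 94 mm along +x, 24 mm tall; origin under the handle.
- stopper: Bystander: amber glass decanter stopper, 48 mm across, 64 mm tall, standing; origin under its centre.
- foot_ring: Bystander: the new brass foot, a flat ring 60 mm across and 5 mm thick, lying; origin under its centre.
- screwdriver: Bystander: wooden-handled screwdriver lying along its x, handle to -x.
- screw_jar: Bystander: small capped glass jar, 52 mm across, 60 mm tall, standing; origin under its centre.
Things that resemble listed ones, but are neither listed nor needed, are in the scene too. What is shaped like the stop_base but pink or purple is not meant.

How it is judged:
By the outcome, as a careful person would: the job done as asked, in the order asked, and still so for the second after the job is handed in, while the arm keeps its last pose, push and grip.
It also fails if it takes over 64 s, if anything falls off the work surface, if the arm or the gripper's body presses on something with over 40 N, if the wrist force passes 120 N, or if a joint passes its speed limit or range.

### The arm

A 6-joint arm with a two-finger parallel gripper is mounted at the origin on the work surface. World frame = base frame: x ahead of the robot, y to its left, z up, the work surface at z = 0. Lengths are in m, angles in rad, forces in N, time in s.
With the tool pointing down it reaches from about 0.325 to 0.775 m from the base axis. Payload 5.5 kg.
Tool frame: the origin (TCP) lies at the very end of the fingers, on their centre line; the grasp point (between the pads) lies 19 mm behind it; z points along the fingers, y is the line along which they close (so a half turn about z gives the same grasp; the last joint's range is limited). The gripper opens to 88 mm and grips with 3 to 60 N. Pads are 20 mm wide; open, the fingers measure 115 mm over their backs; the gripper's body (75 mm by 178 mm) begins 61 mm behind the grasp point.
Start: joints at [1.065, 0.091, 1.231, -0, 1.82, -0.057], TCP at [0.26, 0.541, 0.223] pointing down, gripper open.
Joint ranges: [-2.87, 2.87], [-0.86, 2.18], [0.17, 2.46], [-1.51, 4.65], [0.06, 2.69], [-2.65, 2.65]. Speed limits (rad/s): [2.57, 2.57, 3.01, 3.14, 3.14, 3.14].

### API

Orientations are given as a unit quaternion [x, y, z, w].
In Python, from bench import * gives the robot as it stands.
- The arm moves only by the tool servo_tool, never from a script. Its arguments are lists of equal length, an entry for each row: "claw": the opening, from -1 (shut) to 1 (fully open); "xyz": the shift along the tool's x, y, z as a fraction of full scale, a list of three; "twist": the turn about the tool's z as a fraction of full scale. A call has 1 to 8 rows; each row is the pose to reach, as a shift and turn from the pose commanded when the call began, along the tool's axes at that moment; what a row does not reach only later rows make up. Full scale, the value 1, is 0.8 m for a shift and 30 degrees for a turn. A row lasts 1/12 s, in which the tool goes at most 41.7 mm and 7.16 degrees, less where a joint would pass 70% of its speed; a pose out of reach is approached as far as the arm can. A call with a number of a shift or a turn outside -1 to 1 is refused whole. A call with a gripper value outside its range is refused whole. The fingers move at their own pace and stop on an object; "force" is the grip in N (left out, the last holds). Time passes only in rows, so rows that repeat a pose let the fingers close. It gives the time, the measured TCP pose, the force, the opening and the grip force at its end, in the units of the state.
- observe(): the state, without advancing time (a new reading comes with each control period).
- snapshot(name): name is "scene" or "side" or "wrist"; returns the picture (420x560x3 uint8, blue, green, red); there is no depth.
- camera_info(name): a dict with "intrinsics" (3x3 intrinsics, pixels), "pose" (4x4, takes a point from camera to world coordinates); the wrist camera has in their place "mount" (4x4, takes a point from camera to tool coordinates, whose origin is the TCP and whose axes are the flange's). Camera axes: x right, y up, looking along -z (the intrinsics and any distortion apply to the point x, -y, -z); pixel columns grow to the right and rows downward; lengths in m; the calibration is good to about 2 mm. A picture is of the moment at which its call begins: read the wrist's pose just before it. camera_info takes no time and is no camera call.
- hand_in(): hands the job in; it is judged then, once.
The state is a dict: "t": time; "joints": joint angles; "joint_vel": joint speeds; "joint_torque": joint torques, N m; "tcp_pos": TCP position; "eef_rot": TCP orientation; "ft_force": force on the tool from outside, world axes, zero at the start; "wrist_torque": the same for the moment, N m; "gripper_width": finger opening in m; "finger_force": force on a finger pad.
Only numpy, scipy, OpenCV 4.12 (cv2) and the standard library are available. Lean on these libraries where they do the work, as an engineer would, in place of code of your own. Each camera call takes 0.05 s, during which the arm holds its last target. There are 200 camera calls.

## Working session

There is one attempt and no reset: what is moved stays moved. The work goes in short steps, Python scripts to look and compute and a tool call to move; the robot and the scene stay as the last step left them, time stands still between calls to the robot, and variables do not carry over. Pictures are saved under pics/ and viewed, at most 10 in all, crops included, and the job is handed in when it is done.

Besides the shell and the picture viewer there is one more tool, called in YAML: its name, and indented under it one key for each argument. servo_tool: Moves the arm, as the interface text tells. Its arguments: {"type":"object","properties":{"claw":{"type":"array"},"xyz":{"type":"array"},"twist":{"type":"array"},"force":{"type":"number"}},"required":["claw","xyz","twist"]}

```bash
mkdir -p pics
cat > h.py <<'E'
from bench import *
import numpy as np, cv2
from scipy.spatial.transform import Rotation as R
def cam(n, s=None):
    c=camera_info(n); K=np.array(c["intrinsics"])
    if "pose" in c: T=np.array(c["pose"])
    else:
        W=np.eye(4); W[:3,:3]=R.from_quat(s["eef_rot"]).as_matrix(); W[:3,3]=s["tcp_pos"]; T=W@np.array(c["mount"])
    return K,T
def ray(K,T,uv):
    p=np.linalg.inv(K)@[uv[0],uv[1],1]; return T[:3,3],T[:3,:3]@[p[0],-p[1],-p[2]]
def atz(K,T,uv,z):
    o,d=ray(K,T,uv); return o+d*(z-o[2])/d[2]
def proj(K,T,P):
    q=(np.asarray(P)-T[:3,3])@T[:3,:3]; q=q*[1,-1,-1]; u=q@K.T; return u[...,:2]/u[...,2:]
E
python3 - <<'E'
from h import *
for n in("scene","side"):
    im=snapshot(n); cv2.imwrite(f"pics/{n}0.png",im); print(n,camera_info(n))
s=observe(); print(s["t"],s["tcp_pos"],s["eef_rot"],camera_info("wrist"))
E
```

```text
scene {'intrinsics': array([[501.15430392,   0.        , 277.30957421],
       [  0.        , 501.15430392, 210.06324305],
       [  0.        ,   0.        ,   1.        ]]), 'pose': array([[-0.79520371, -0.41355745,  0.44341999,  1.07254598],
       [ 0.60618508, -0.52557465,  0.59691786,  0.90728951],
       [-0.01380952,  0.74346589,  0.66863127,  1.07681182],
       [ 0.        ,  0.        ,  0.        ,  1.        ]])}
side {'intrinsics': array([[388.33627926,   0.        , 278.18540338],
       [  0.        , 388.33627926, 209.80859066],
       [  0.        ,   0.        ,   1.        ]]), 'pose': array([[ 0.75574475,  0.31636231, -0.57338012, -0.27377314],
       [-0.65480577,  0.37696688, -0.65507662, -0.79622548],
       [ 0.00890376,  0.87052333,  0.4920466 ,  0.64278489],
       [ 0.        ,  0.        ,  0.        ,  1.        ]])}
0.1 [0.26019347 0.54035181 0.22163513] [ 2.22519650e-01  9.74927817e-01 -8.33795480e-04 -2.48763320e-04] {'intrinsics': array([[369.31503746,   0.        , 274.37323711],
       [  0.        , 369.31503746, 209.54043945],
       [  0.        ,   0.        ,   1.        ]]), 'mount': array([[-1.47775196e-04,  9.66797310e-01,  2.55544399e-01,
         6.87574018e-02],
       [ 9.99999213e-01,  4.61242283e-04, -1.16673548e-03,
        -4.16946788e-04],
       [-1.24586461e-03,  2.55544026e-01, -9.66796617e-01,
        -1.62366860e-01],
       [ 0.00000000e+00,  0.00000000e+00,  0.00000000e+00,
         1.00000000e+00]])}
```

View pics/scene0.png

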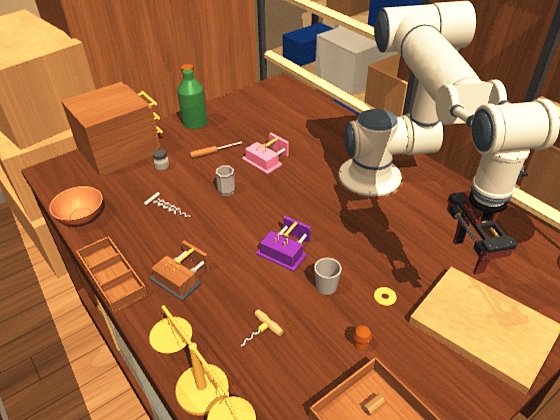

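View pics/side0.png

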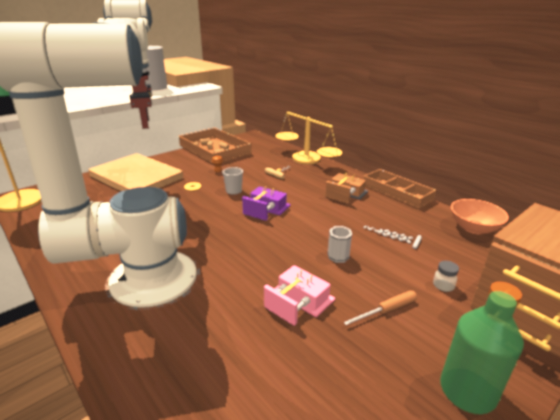

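The eight-sided cup is at scene (225,180) / side (340,244). The wooden stop is at scene (180,270) / side (346,188), with pink and purple decoys at scene (266,152) and (284,246). The round cup is at scene (327,276).

Run:
```python
from h import *
S=cam("scene");D=cam("side")
for n,a,z in [("cup top",(225,172),.08),("cup bot",(226,190),0),("round",(327,266),.078),("purple plate top L",(282,221),.062),("purple top R",(310,237),.062),("plate topL",(181,244),.062),("plate top R",(206,259),.062),("pink",(284,143),.06),("boxw",(268,322),.01),("purple bot",(262,263),0),("conc",(150,198),0),("conc2",(190,214),0),("drv",(195,153),0),("tip",(242,142),0)]:
    print(n,atz(*S,a,z).round(3))
for n,a,z in [("cup top",(340,234),.08),("plateL",(332,180),.062),("plateR",(352,190),.062)]: print("side",n,atz(*D,a,z).round(3))
im=cv2.imread("pics/scene0.png");b=cv2.imread("pics/side0.png")
a=cv2.resize(im[150:310,140:340],(800,640),interpolation=cv2.INTER_CUBIC)[:560]
cv2.imwrite("pics/c1.png",a)
```

```text
cup top [ 0.433 -0.235  0.08 ]
cup bot [ 0.433 -0.241  0.   ]
round [0.441 0.273 0.078]
purple plate top L [0.418 0.048 0.062]
purple top R [0.396 0.15  0.062]
plate topL [ 0.701 -0.053  0.062]
plate top R [0.675 0.04  0.062]
pink [ 0.163 -0.27   0.06 ]
boxw [0.643 0.28  0.01 ]
purple bot [0.531 0.1   0.   ]
conc [ 0.654 -0.363  0.   ]
conc2 [ 0.589 -0.212  0.   ]
drv [ 0.406 -0.493  0.   ]
tip [ 0.23  -0.444  0.   ]
side cup top [ 0.422 -0.252  0.08 ]
side plateL [0.688 0.016 0.062]
side plateR [ 0.681 -0.08   0.062]
```

View pics/c1.png

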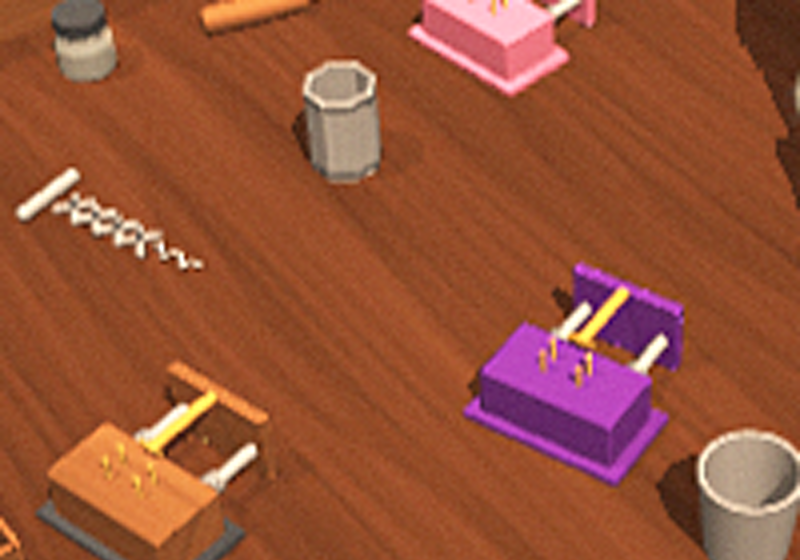

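The view confirms the cup's mouth faces up at crop (340,85). The wooden stop's plate runs from crop (170,368) to (265,418). I'll move over the stop first, then on to the cup.

servo_tool:
  claw: [1, 1, 1, 1, 1, 1, 1, 1]
  xyz:
    - [-0.686, -0.446, -0.04]
    - [-0.686, -0.446, -0.04]
    - [-0.686, -0.446, -0.04]
    - [-0.686, -0.446, -0.04]
    - [-0.686, -0.446, -0.04]
    - [-0.686, -0.446, -0.04]
    - [-0.686, -0.446, -0.04]
    - [-0.686, -0.446, -0.04]
  twist: [0, 0, 0, 0, 0, 0, 0, 0]

```text
t: 0.77
tcp_pos: [0.4335, 0.2541, 0.2387]
eef_rot: [0.222, 0.975, -0.0, -0.0]
ft_force: [0.3, 0.3, -0.5]
gripper_width: 0.0876
finger_force: 0.0
```

servo_tool:
  claw: [1, 1, 1, 1, 1, 1, 1, 1]
  xyz:
    - [-0.336, -0.218, -0.014]
    - [-0.336, -0.218, -0.014]
    - [-0.336, -0.218, -0.014]
    - [-0.336, -0.218, -0.014]
    - [-0.336, -0.218, -0.014]
    - [-0.336, -0.218, -0.014]
    - [-0.336, -0.218, -0.014]
    - [-0.336, -0.218, -0.014]
  twist: [0, 0, 0, 0, 0, 0, 0, 0]

```text
t: 1.43
tcp_pos: [0.6005, -0.0212, 0.2491]
eef_rot: [0.224, 0.975, -0.0, -0.001]
ft_force: [-0.2, 0.5, -0.2]
gripper_width: 0.0878
finger_force: 0.0
```

Run:
```python
from h import *
s=observe(); im=snapshot("wrist"); print(s["t"],s["tcp_pos"],s["eef_rot"],s["joints"])
cv2.imwrite("pics/w1.png",im); np.save("w1.npy",np.r_[s["tcp_pos"],s["eef_rot"]])
```

```text
1.4333 [ 0.60052388 -0.02120054  0.24909664] [ 2.23612223e-01  9.74677951e-01 -4.60307531e-04 -5.04030157e-04] [-9.14481775e-02  1.01919155e-01  1.17225981e+00 -8.13393970e-04
  1.86853567e+00 -1.21144463e+00]
```

View pics/w1.png

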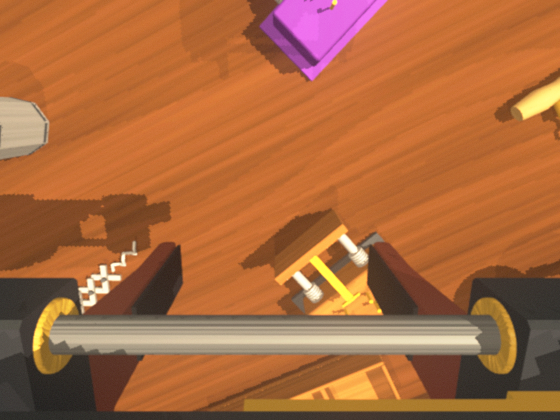

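```bash
cat > plate.py <<'E'
from h import *
def plate(x,y,yaw,travel=0):
    c,s=np.cos(yaw),np.sin(yaw); f=lambda a,b,z:[x+c*(a+travel)-s*b,y+s*(a+travel)+c*b,z]
    return np.array([f(0,-.045,.062),f(0,.045,.062),f(.01,.045,.062),f(.01,-.045,.062),f(0,-.045,.002),f(0,.045,.002)])
E
python3 - <<'E'
from plate import *
p=np.load("w1.npy"); K,T=cam("wrist",dict(tcp_pos=p[:3],eef_rot=p[3:]))
S=cam("scene")
P=plate(.687,-.01,.27)
print(proj(K,T,P).round(0)); print(proj(*S,P).round(0))
w=cv2.imread("pics/w1.png")[195:325,240:400]; s=cv2.imread("pics/scene0.png")[235:300,145:225]
cv2.imwrite("pics/c2.png",np.hstack([cv2.resize(w,(480,390),interpolation=3),cv2.resize(s,(320,260),interpolation=3)[:390] if 0 else cv2.copyMakeBorder(cv2.resize(s,(320,260),interpolation=3),0,130,0,0,0)]))
E
```

```text
[[288. 284.]
 [357. 229.]
 [363. 236.]
 [294. 290.]
 [286. 261.]
 [346. 213.]]
[[181. 244.]
 [205. 258.]
 [202. 260.]
 [179. 246.]
 [184. 258.]
 [207. 272.]]
```

View pics/c2.png

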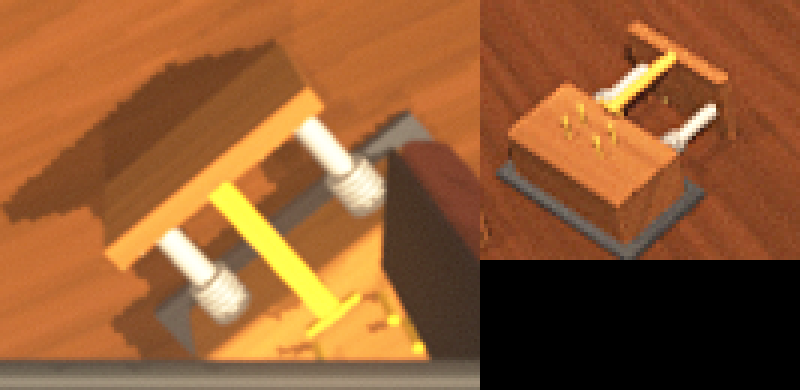

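Run:
```python
from plate import *
from scipy.optimize import least_squares
p=np.load("w1.npy"); W=cam("wrist",dict(tcp_pos=p[:3],eef_rot=p[3:])); S=cam("scene")
w=np.array([[275,278.3],[343.3,223.3],[347.7,230],[280.7,285]]); s=np.array([[183.3,240.5],[206.8,253.3],[205.5,255.5],[182,242.5]])
# triangulated height of the top front edge
for i in range(4):
    o1,d1=ray(*W,w[i]); o2,d2=ray(*S,s[i]); k=np.linalg.lstsq(np.c_[d1,-d2],o2-o1,rcond=None)[0]
    print((o1+d1*k[0]).round(4),(o2+d2*k[1]).round(4))
for vs in (((W,w),),((S,s),),((W,w),(S,s))):
    r=least_squares(lambda q:np.concatenate([(proj(*c,plate(*q)[:4])-m).ravel() for c,m in vs]),[.687,-.01,.27]); print(r.x.round(4),np.abs(r.fun).max().round(2))
```

```text
[ 0.6883 -0.0632  0.0606] [ 0.6879 -0.0628  0.0603]
[0.6633 0.0235 0.0638] [0.6623 0.0243 0.0635]
[0.672  0.0247 0.0627] [0.6687 0.0275 0.0616]
[ 0.6971 -0.061   0.0618] [ 0.6947 -0.0582  0.0601]
[ 0.6754 -0.0202  0.2742] 1.19
[ 0.6738 -0.0183  0.3038] 0.76
[ 0.6752 -0.0201  0.2771] 1.48
```

The plate's top front edge runs from wrist (275,278) to (343,223). The stop is at about (0.675, -0.020) with yaw 0.28, and its measured height of 62 mm matches. Next I go over the cup.

servo_tool:
  claw: [1, 1, 1, 1, 1, 1, 1, 1]
  xyz:
    - [0.072, -0.339, 0.0375]
    - [0.072, -0.339, 0.0375]
    - [0.072, -0.339, 0.0375]
    - [0.072, -0.339, 0.0375]
    - [0.072, -0.339, 0.0375]
    - [0.072, -0.339, 0.0375]
    - [0.072, -0.339, 0.0375]
    - [0.072, -0.339, 0.0375]
  twist: [1, 1, 1, 1, 1, 1, 1, 1]

```text
t: 2.15
tcp_pos: [0.4268, -0.2403, 0.2191]
eef_rot: [0.47, 0.883, -0.001, -0.001]
ft_force: [0.0, 0.1, 0.4]
gripper_width: 0.0878
finger_force: 0.0
```

Run:
```python
from h import *
s=observe(); im=snapshot("wrist"); print(s["t"],s["tcp_pos"],s["eef_rot"],s["joints"])
np.save("w2.npy",np.r_[s["tcp_pos"],s["eef_rot"]])
K,T=cam("wrist",s); print(proj(K,T,[[.433,-.24,.08],[.433,-.24,0]]))
cv2.imwrite("pics/w2.png",im); u,v=proj(K,T,[.433,-.24,.06]).astype(int)
v0=max(v-75,0);u0=max(u-100,0);print(u0,v0)
cv2.imwrite("pics/c3.png",cv2.resize(im[v0:v0+150,u0:u0+200],None,fx=4,fy=4,interpolation=3))
```

```text
2.15 [ 0.42684691 -0.24029364  0.2190983 ] [ 4.69702740e-01  8.82823719e-01 -9.28963679e-04 -8.68351891e-04] [-0.58076197 -0.20457216  1.5216109  -0.00207664  1.82611245 -1.17417226]
[[280.58883982 200.86802044]
 [279.40653327 183.20889305]]
180 120
```

View pics/c3.png

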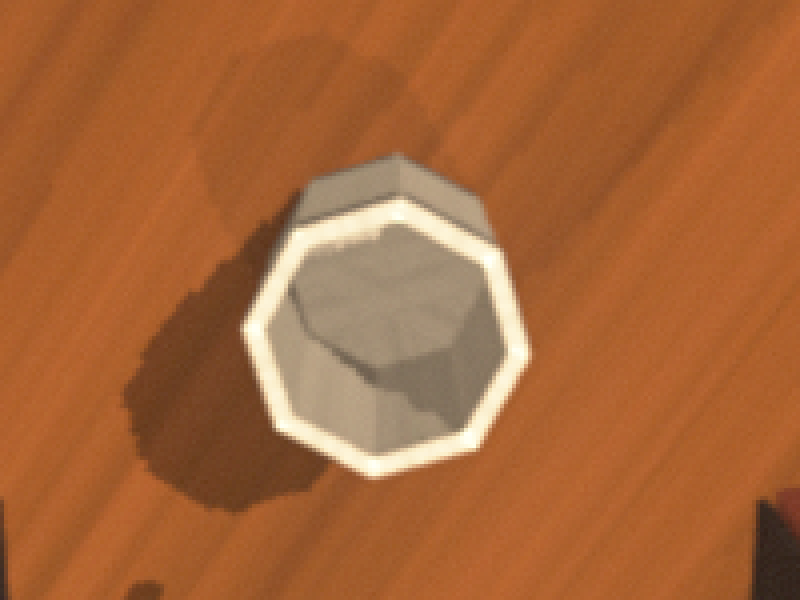

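Run:
```python
from h import *
from scipy.optimize import least_squares
p=np.load("w2.npy"); W=cam("wrist",dict(tcp_pos=p[:3],eef_rot=p[3:])); S=cam("scene")
m=np.array([(295,230),(400,198),(497,250),(530,355),(480,445),(375,478),(277,430),(243,328)])/4+[180,120]
c=np.array([atz(*W,q,.08) for q in m]); print(c.mean(0), np.linalg.norm(c-np.roll(c,4,0),axis=1)[:4].round(4))
a=np.unwrap([np.arctan2(*(q-c.mean(0))[[1,0]]) for q in c]); off=(a-a[0]); print(np.degrees(a).round(1))
corner=np.mean(a-np.round((a-a[0])/(np.pi/4))*np.pi/4); flat=(corner+np.pi/8); print("flat normals deg",np.degrees(flat)%45)
base=atz(*S,(226,190),0); 
# height by two views: mouth centre in scene image
mo=(140+340/4,150+87/4); o1,d1=ray(*S,mo); mc=m.mean(0); o2,d2=ray(*W,mc); k=np.linalg.lstsq(np.c_[d1,-d2],o2-o1,rcond=None)[0]; print((o1+d1*k[0]).round(4),(o2+d2*k[1]).round(4))
print("tool yaw", np.degrees(R.from_quat(p[3:]).as_matrix()[:2,0] @ [0,0]), np.degrees(np.arctan2(*R.from_quat(p[3:]).as_matrix()[[1,0],0])))
```

```text
[ 0.43247354 -0.24492355  0.08      ] [0.0607 0.0609 0.0605 0.0607]
[ 162.9  119.1   74.5   28.2  -15.1  -60.9 -106.2 -151.3]
flat normals deg 6.395999465944499
[ 0.4291 -0.2423  0.075 ] [ 0.4328 -0.2454  0.0762]
tool yaw 0.0 123.96989923400909
```

The mouth octagon is fitted from crop corners such as (400,198), (530,355) and (375,478). The cup's centre is (0.4325, -0.245), with flats at 6.4° + 45°k and its top about 76–80 mm up. I'll tip it along 51.4°.

servo_tool:
  claw: [1, 1, 1, 1, 1]
  xyz:
    - [-0.0111, -0.0045, 0]
    - [-0.0111, -0.0045, 0]
    - [-0.0111, -0.0045, 0]
    - [-0.0111, -0.0045, 0]
    - [-0.0111, -0.0045, 0]
  twist: [1, 1, 1, 1, 1]

```text
t: 2.62
tcp_pos: [0.4329, -0.2453, 0.22]
eef_rot: [0.681, 0.732, 0.0, -0.0]
ft_force: [0.4, 0.4, 0.9]
gripper_width: 0.088
finger_force: 0.0
```

servo_tool:
  claw: [1, 1, 1, 1, 1]
  xyz:
    - [0, 0, 0]
    - [0, 0, 0]
    - [0, 0, 0]
    - [0, 0, 0]
    - [0, 0, 0]
  twist: [1, 1, 1, 1, 1]

```text
t: 3.03
tcp_pos: [0.4327, -0.2456, 0.22]
eef_rot: [0.847, 0.532, 0.0, -0.0]
ft_force: [0.2, 0.3, 1.3]
gripper_width: 0.0881
finger_force: 0.0
```

servo_tool:
  claw: [1, 1, 1, 1, 1]
  xyz:
    - [0, 0, 0]
    - [0, 0, 0]
    - [0, 0, 0]
    - [0, 0, 0]
    - [0, 0, 0]
  twist: [0.42, 0.42, 0.42, 0.42, 0.42]

```text
t: 3.45
tcp_pos: [0.4323, -0.2462, 0.2201]
eef_rot: [0.899, 0.438, 0.0, -0.0]
ft_force: [-0.1, -0.4, -0.3]
gripper_width: 0.0879
finger_force: 0.0
```

```bash
cat >> h.py <<'E'
def st():
    s=observe(); M=R.from_quat(s["eef_rot"]).as_matrix(); th=np.degrees(np.arctan2(M[1,0],M[0,0]))
    print("t",s["t"],"tcp",np.round(s["tcp_pos"],4),"th",th.round(2),"F",np.round(s["ft_force"],1),"w",round(s["gripper_width"],4),"ff",np.round(s["finger_force"],1),"j6",round(s["joints"][5],2)); return s,M
def to(p):
    s,M=st(); print("move",(M.T@(np.array(p)-s["tcp_pos"])/.8).round(4))
E
python3 - <<'E'
from h import *
d=np.array([.624,.7815]); c=np.array([.4325,-.245])
to([*(c-.006*d),.049])
def arc(x,z,n=16):
    r=np.hypot(x,z); a0=np.arctan2(z,x); k=np.arange(1,n+1)*np.pi/2/n
    return (np.c_[r*np.cos(a0-k)-x,0*k,-(r*np.sin(a0-k)-z)]/.8).round(4).tolist()
A=arc(-.034,.068); print(A[:8]); print((np.array(A[8:])-A[7]).round(4).tolist())
E
```

```text
t 3.45 tcp [ 0.4323 -0.2462  0.2201] th 51.99 F [-0.1 -0.4 -0.3] w 0.0879 ff 0.0 j6 0.08
move [-0.0062 -0.0007  0.2139]
[[0.0085, 0.0, -0.0038], [0.0174, 0.0, -0.0067], [0.0265, 0.0, -0.0087], [0.0358, 0.0, -0.0098], [0.0451, 0.0, -0.01], [0.0544, 0.0, -0.0093], [0.0636, 0.0, -0.0077], [0.0726, 0.0, -0.0052]]
[[0.0086, 0.0, 0.0034], [0.017, 0.0, 0.0076], [0.0248, 0.0, 0.0126], [0.0322, 0.0, 0.0184], [0.0389, 0.0, 0.0249], [0.045, 0.0, 0.0319], [0.0503, 0.0, 0.0396], [0.0549, 0.0, 0.0477]]
```

servo_tool:
  claw: [1, 1, 1, 1, 1, 1, 1, 1]
  xyz:
    - [-0.006, -0.001, 0.05]
    - [-0.006, -0.001, 0.1]
    - [-0.006, -0.001, 0.14]
    - [-0.006, -0.001, 0.18]
    - [-0.006, -0.001, 0.2]
    - [-0.006, -0.001, 0.214]
    - [-0.006, -0.001, 0.214]
    - [-0.006, -0.001, 0.214]
  twist: [0.02, 0.02, 0.02, 0.02, 0.02, 0.02, 0.02, 0.02]

```text
t: 4.12
tcp_pos: [0.4287, -0.2498, 0.0494]
eef_rot: [0.902, 0.432, 0.0, 0.0]
ft_force: [-0.4, 0.1, 0.3]
gripper_width: 0.0879
finger_force: 0.0
```

servo_tool:
  claw: [0.2, 0.2, 0.2, 0.2, 0.2, 0.2, 0.2, 0.2]
  xyz:
    - [0, 0, 0]
    - [0, 0, 0]
    - [0, 0, 0]
    - [0, 0, 0]
    - [0, 0, 0]
    - [0, 0, 0]
    - [0, 0, 0]
    - [0, 0, 0]
  twist: [0, 0, 0, 0, 0, 0, 0, 0]
  force: 4

```text
t: 4.78
tcp_pos: [0.4285, -0.2498, 0.0494]
eef_rot: [0.902, 0.431, 0.0, 0.0]
ft_force: [-2.3, 2.0, 4.1]
gripper_width: 0.0562
finger_force: 4.0
```

servo_tool:
  claw: [0.2, 0.2, 0.2, 0.2, 0.2, 0.2, 0.2, 0.2]
  xyz:
    - [0.0085, 0, -0.0038]
    - [0.0174, 0, -0.0067]
    - [0.0265, 0, -0.0087]
    - [0.0358, 0, -0.0098]
    - [0.0451, 0, -0.01]
    - [0.0544, 0, -0.0093]
    - [0.0636, 0, -0.0077]
    - [0.0726, 0, -0.0052]
  twist: [0, 0, 0, 0, 0, 0, 0, 0]

```text
t: 5.45
tcp_pos: [0.4655, -0.2039, 0.0529]
eef_rot: [0.902, 0.431, 0.0, -0.0]
ft_force: [-0.4, 0.8, -1.8]
gripper_width: 0.0562
finger_force: 4.0
```

Run:
```python
from h import *
st()
a=snapshot("side")[170:310,270:410]; b=snapshot("scene")[120:260,150:290]
cv2.imwrite("pics/t1.png",cv2.resize(np.hstack([a,b]),None,fx=2.8,fy=2.8,interpolation=3))
```

```text
t 5.45 tcp [ 0.4655 -0.2039  0.0529] th 51.1 F [-0.4  0.8 -1.8] w 0.0562 ff 4.0 j6 0.2
```

View pics/t1.png

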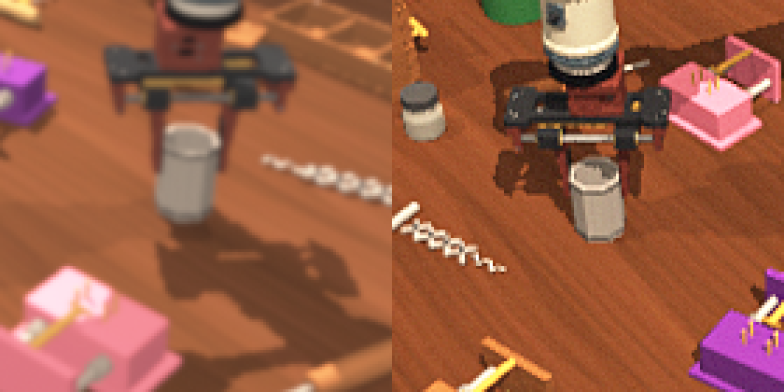

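The cup was carried up upright, still gripped at side (190,170 in the crop), and did not tip because the pads hold it. I'll set it down and regrip ahead of its axis, then drag it with a slight downward press so rim friction tips it.

servo_tool:
  claw: [0.2, 0.2, 0.2, 0.2, 0.2, 0.6, 0.6, 0.6]
  xyz:
    - [0, 0, 0.002]
    - [0, 0, 0.004]
    - [0, 0, 0.005]
    - [0, 0, 0.006]
    - [0, 0, 0.006]
    - [0, 0, 0.006]
    - [0, 0, 0.006]
    - [0, 0, 0.006]
  twist: [0, 0, 0, 0, 0, 0, 0, 0]

```text
t: 6.22
tcp_pos: [0.4651, -0.2045, 0.0481]
eef_rot: [0.902, 0.431, 0.0, 0.0]
ft_force: [0.4, 0.4, 0.1]
gripper_width: 0.0696
finger_force: 0.0
```

Run:
```python
from h import *
s,M=st(); im=snapshot("wrist"); K,T=cam("wrist",s); np.save("w3.npy",np.r_[s["tcp_pos"],s["eef_rot"]]); cv2.imwrite("pics/w3.png",im)
d=M[:2,0]; c=np.array(s["tcp_pos"][:2])+.006*d; q=proj(K,T,[*c,.08]); print(c,q)
g=cv2.cvtColor(im,cv2.COLOR_BGR2HSV); m=((g[...,1]<70)&(g[...,2]>225)).astype(np.uint8)
n,l,stt,ce=cv2.connectedComponentsWithStats(m)
for i in range(1,n):
    if stt[i,4]>150: print(stt[i],ce[i].round(1), atz(K,T,(stt[i,0]+stt[i,2]/2,stt[i,1]+stt[i,3]/2),.08).round(4))
x,z=-.020,.068; r=np.hypot(x,z); a0=np.arctan2(z,x); k=np.arange(1,17)*np.pi/32
A=np.c_[r*np.cos(a0-k)-x,0*k,-(np.maximum(r*np.sin(a0-k)-.002,.024)-z)]/.8
print(A[:8].round(4).tolist()); print((A[8:]-A[7]).round(4).tolist())
```

```text
t 6.2167 tcp [ 0.4651 -0.2045  0.0481] th 51.08 F [0.4 0.4 0.1] w 0.0696 ff 0.0 j6 0.2
[ 0.46889993 -0.19987787] [272.57672321 282.0463351 ]
[466  71  77  54 674] [505.8  95.8] [ 0.5727 -0.1965  0.08  ]
[531 101  29  64 691] [550.5 133.8] [ 0.5779 -0.2156  0.08  ]
[ 201  217  148   98 2806] [278. 251.] [ 0.4738 -0.1953  0.08  ]
[[0.0085, 0.0, 0.0005], [0.0171, 0.0, -0.0007], [0.0258, 0.0, -0.0011], [0.0344, 0.0, -0.0006], [0.043, 0.0, 0.0008], [0.0514, 0.0, 0.0029], [0.0596, 0.0, 0.0059], [0.0674, 0.0, 0.0097]]
[[0.0074, 0.0, 0.0045], [0.0144, 0.0, 0.0098], [0.0208, 0.0, 0.0157], [0.0265, 0.0, 0.0222], [0.0317, 0.0, 0.0292], [0.0361, 0.0, 0.0367], [0.0397, 0.0, 0.0446], [0.0426, 0.0, 0.0453]]
```

Run:
```python
from h import *
p=np.load("w3.npy"); M=R.from_quat(p[3:]).as_matrix(); W=cam("wrist",dict(tcp_pos=p[:3],eef_rot=p[3:]))
for uv in [(275,217),(201,260),(349,260)]: print(((atz(*W,uv,.08)-p[:3])@M).round(4))
```

```text
[ 0.032   0.0009 -0.0319]
[ 0.0151 -0.0271 -0.0319]
[ 0.0151  0.029  -0.0319]
```

servo_tool:
  claw: [0.6, 0.6, 0.2, 0.2, 0.2, 0.2, 0.2, 0.2]
  xyz:
    - [0.015, 0.001, 0]
    - [0.015, 0.001, 0]
    - [0.015, 0.001, 0]
    - [0.015, 0.001, 0]
    - [0.015, 0.001, 0]
    - [0.015, 0.001, 0]
    - [0.015, 0.001, 0]
    - [0.015, 0.001, 0]
  twist: [0, 0, 0, 0, 0, 0, 0, 0]
  force: 4

```text
t: 6.93
tcp_pos: [0.4731, -0.1956, 0.0482]
eef_rot: [0.902, 0.431, 0.0, -0.0]
ft_force: [0.2, 0.9, 0.5]
gripper_width: 0.0559
finger_force: 4.0
```

servo_tool:
  claw: [0.2, 0.2, 0.2, 0.2, 0.2, 0.2, 0.2, 0.2]
  xyz:
    - [0, 0, 0.0015]
    - [0.0085, 0, 0.0015]
    - [0.0171, 0, 0.0005]
    - [0.0258, 0, 0]
    - [0.0344, 0, 0.0003]
    - [0.043, 0, 0.0012]
    - [0.0514, 0, 0.003]
    - [0.0596, 0, 0.006]
  twist: [0, 0, 0, 0, 0, 0, 0, 0]

```text
t: 7.6
tcp_pos: [0.5038, -0.1578, 0.0434]
eef_rot: [0.902, 0.431, 0.0, 0.0]
ft_force: [-1.4, 0.4, 2.9]
gripper_width: 0.0562
finger_force: 4.0
```

Run:
```python
from h import *
st()
a=snapshot("side")[170:310,270:410]; b=snapshot("scene")[120:260,150:290]
cv2.imwrite("pics/t2.png",cv2.resize(np.hstack([a,b]),None,fx=2.8,fy=2.8,interpolation=3))
```

```text
t 7.6 tcp [ 0.5038 -0.1578  0.0434] th 51.11 F [-1.4  0.4  2.9] w 0.0562 ff 4.0 j6 0.31
```

View pics/t2.png

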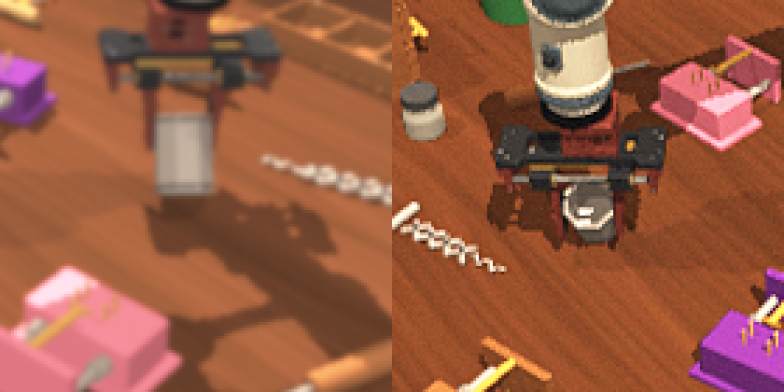

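It tips: in the scene crop (590,210) the mouth now faces the scene camera, at roughly 45°. I continue the arc.

servo_tool:
  claw: [0.2, 0.2, 0.2, 0.2, 0.2, 0.2, 0.2, 0.2]
  xyz:
    - [0.0078, 0, 0.0038]
    - [0.0152, 0, 0.0083]
    - [0.0222, 0, 0.0136]
    - [0.0286, 0, 0.0195]
    - [0.0343, 0, 0.026]
    - [0.0395, 0, 0.033]
    - [0.0439, 0, 0.04]
    - [0.0475, 0, 0.046]
  twist: [0, 0, 0, 0, 0, 0, 0, 0]

```text
t: 8.37
tcp_pos: [0.527, -0.1287, 0.0056]
eef_rot: [0.902, 0.431, -0.0, -0.0]
ft_force: [1.8, 1.2, 1.5]
gripper_width: 0.0561
finger_force: 4.0
```

Run:
```python
from h import *
st()
```

```text
t 8.3667 tcp [ 0.527  -0.1287  0.0056] th 51.1 F [1.8 1.2 1.5] w 0.0561 ff 4.0 j6 0.38
```

servo_tool:
  claw: [0.9, 0.9, 0.9, 0.9, 0.9, 0.9, 0.9, 0.9]
  xyz:
    - [0, 0, 0]
    - [0, 0, 0]
    - [0, 0, 0]
    - [0, 0, -0.05]
    - [0, 0, -0.1]
    - [-0.04, 0, -0.15]
    - [-0.07, 0, -0.2]
    - [-0.07, 0, -0.2]
  twist: [0, 0, 0, 0, 0, 0, 0, 0]

```text
t: 9.03
tcp_pos: [0.4919, -0.1753, 0.1733]
eef_rot: [0.903, 0.43, 0.002, 0.004]
ft_force: [0.5, -0.1, 0.0]
gripper_width: 0.0831
finger_force: 0.0
```

Run:
```python
from h import *
s,M=st(); im=snapshot("wrist"); K,T=cam("wrist",s); np.save("w4.npy",np.r_[s["tcp_pos"],s["eef_rot"]]); cv2.imwrite("pics/w4.png",im)
g=cv2.cvtColor(im,cv2.COLOR_BGR2HSV); m=((g[...,1]<75)&(g[...,2]>70)).astype(np.uint8)
n,l,stt,ce=cv2.connectedComponentsWithStats(m)
for i in range(1,n):
    if stt[i,4]>300: print(stt[i],ce[i].round(1))
```

```text
t 9.0333 tcp [ 0.4919 -0.1753  0.1733] th 50.98 F [ 0.5 -0.1  0. ] w 0.0831 ff 0.0 j6 0.27
[  0   0  35  54 878] [12.2 22.6]
[ 235  108   71  106 7130] [270.3 159.1]
[ 424  151   99   78 1683] [471.4 190.8]
[500 198  54  60 944] [526.6 227.1]
[472 279  59  21 434] [499.7 285.7]
[   60   307   430    54 16437] [274.4 334.5]
[   0  319   44   86 3017] [ 18.5 361.9]
[ 507  319   53   72 3313] [535.8 355.8]
[139 366  67  45 468] [171.1 388.4]
```

View pics/w4.png

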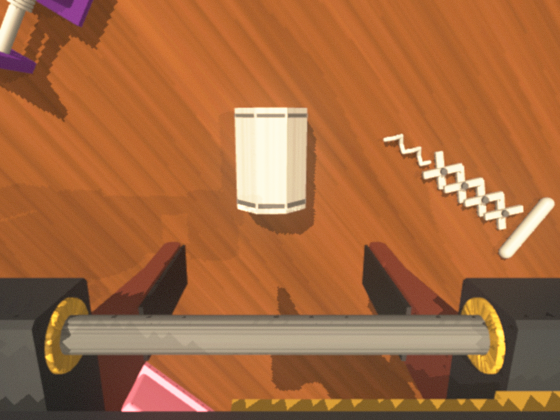

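The cup lies on a flat with its axis along tool x: columns 235–306, mouth at row 108, base at about row 204–214. The concertina is clear of it.

Run:
```python
from h import *
p=np.load("w4.npy"); M=R.from_quat(p[3:]).as_matrix(); W=cam("wrist",dict(tcp_pos=p[:3],eef_rot=p[3:]))
for uv,z in [((270,108),.056),((270,204),.056),((270,213),.056),((270,213),.017),((270,213),0.0),((270,108),0),((236,160),.04),((306,160),.04)]: print(uv,z,((atz(*W,uv,z)-p[:3])@M).round(4))
s,_=st(); print(s["tcp_pos"])
```

```text
(270, 108) 0.056 [ 0.0725 -0.0023  0.1174]
(270, 204) 0.056 [ 0.0003 -0.0026  0.1173]
(270, 213) 0.056 [-0.0069 -0.0026  0.1173]
(270, 213) 0.017 [-0.0175 -0.003   0.1563]
(270, 213) 0.0 [-0.0221 -0.0032  0.1733]
(270, 108) 0 [ 0.0732 -0.0029  0.1734]
(236, 160) 0.04 [ 0.0327 -0.0298  0.1331]
(306, 160) 0.04 [0.0326 0.0262 0.1336]
t 9.0833 tcp [ 0.4922 -0.1758  0.1738] th 50.92 F [ 0.6 -0.6  1.8] w 0.0832 ff 0.0 j6 0.27
[ 0.49220457 -0.17577833  0.1738052 ]
```

servo_tool:
  claw: [0.9, 0.9, 0.9, 0.9, 0.9, 0.9, 0.9, 0.9]
  xyz:
    - [0.0025, -0.0025, 0.05]
    - [0.0025, -0.0025, 0.1]
    - [0.0025, -0.0025, 0.14]
    - [0.0025, -0.0025, 0.17]
    - [0.0025, -0.0025, 0.19]
    - [0.0025, -0.0025, 0.205]
    - [0.0025, -0.0025, 0.21]
    - [0.0025, -0.0025, 0.21]
  twist: [0, 0, 0, 0, 0, 0, 0, 0]

```text
t: 9.75
tcp_pos: [0.4906, -0.1696, 0.0003]
eef_rot: [0.902, 0.431, -0.001, -0.001]
ft_force: [-11.2, 3.8, 16.8]
gripper_width: 0.0797
finger_force: 8.6
```

servo_tool:
  claw: [0.2, 0.2, 0.2, 0.2, 0.2, 0.2, 0.2, 0.2]
  xyz:
    - [0, 0, 0]
    - [0, 0, 0]
    - [0, 0, 0]
    - [0, 0, 0]
    - [0, 0, 0]
    - [0, 0, 0]
    - [0, 0, 0]
    - [0, 0, 0]
  twist: [0, 0, 0, 0, 0, 0, 0, 0]
  force: 3

```text
t: 10.42
tcp_pos: [0.4914, -0.1701, 0.0003]
eef_rot: [0.902, 0.431, -0.0, 0.0]
ft_force: [-6.8, 0.7, 13.5]
gripper_width: 0.0772
finger_force: 6.6
```

Run:
```python
from h import *
st()
x,z=-.071,.024; r=np.hypot(x,z); a0=np.arctan2(z,x); n=24; k=np.arange(1,n+1)*np.pi/2/n
A=np.c_[r*np.cos(a0-k)-x,0*k,-(r*np.sin(a0-k)-z)]/.8
for i in (0,8,16): print((A[i:i+8]-(A[i-1] if i else 0)).round(4).tolist())
```

```text
t 10.4167 tcp [ 4.914e-01 -1.701e-01  3.000e-04] th 51.05 F [-6.8  0.7 13.5] w 0.0772 ff 6.6 j6 0.28
[[0.0022, 0.0, -0.0057], [0.0047, 0.0, -0.0113], [0.0076, 0.0, -0.0167], [0.0108, 0.0, -0.0219], [0.0144, 0.0, -0.0269], [0.0182, 0.0, -0.0317], [0.0224, 0.0, -0.0362], [0.0269, 0.0, -0.0404]]
[[0.0047, 0.0, -0.0039], [0.0097, 0.0, -0.0075], [0.0149, 0.0, -0.0107], [0.0203, 0.0, -0.0136], [0.0259, 0.0, -0.0162], [0.0316, 0.0, -0.0183], [0.0375, 0.0, -0.0201], [0.0435, 0.0, -0.0215]]
[[0.006, 0.0, -0.001], [0.0121, 0.0, -0.0016], [0.0183, 0.0, -0.0018], [0.0244, 0.0, -0.0016], [0.0305, 0.0, -0.001], [0.0366, 0.0, -0.0], [0.0425, 0.0, 0.0013], [0.0484, 0.0, 0.0031]]
```

The tips are touching the counter because the earlier reading came while the arm was still moving. I raise them a little and let them settle.

servo_tool:
  claw: [0.9, 0.9, 0.9, 0.9, 0.9]
  xyz:
    - [0, 0, -0.01]
    - [0, 0, -0.01]
    - [0, 0, -0.01]
    - [0, 0, -0.01]
    - [0, 0, -0.01]
  twist: [0, 0, 0, 0, 0]

```text
t: 10.83
tcp_pos: [0.4912, -0.1696, 0.0059]
eef_rot: [0.902, 0.431, -0.0, -0.0]
ft_force: [0.3, 0.7, 0.9]
gripper_width: 0.0835
finger_force: 0.0
```

Run:
```python
from h import *
s,M=st(); im=snapshot("wrist"); K,T=cam("wrist",s); np.save("w5.npy",np.r_[s["tcp_pos"],s["eef_rot"]]); cv2.imwrite("pics/w5.png",im)
print("old",((np.load("w4.npy")[:3]-s["tcp_pos"])@M).round(4))
g=cv2.cvtColor(im,cv2.COLOR_BGR2HSV); m=((g[...,1]<75)&(g[...,2]>70)).astype(np.uint8)
n,l,stt,ce=cv2.connectedComponentsWithStats(m)
for i in range(1,n):
    if stt[i,4]>300: print(stt[i],ce[i].round(1))
```

```text
t 10.8333 tcp [ 0.4912 -0.1696  0.0059] th 51.09 F [0.3 0.7 0.9] w 0.0835 ff 0.0 j6 0.28
old [-0.0041  0.004  -0.1674]
[   60   114   429   246 47349] [278.5 254.7]
[504 166  56  36 545] [534.2 182.7]
[   0  320   43   85 2929] [ 18.5 361.4]
[ 508  320   52   70 2939] [535.6 354.4]
```

Run:
```python
from h import *
p=np.load("w5.npy"); M=R.from_quat(p[3:]).as_matrix(); W=cam("wrist",dict(tcp_pos=p[:3],eef_rot=p[3:]))
im=cv2.imread("pics/w5.png"); g=cv2.cvtColor(im,cv2.COLOR_BGR2HSV); m=((g[...,1]<75)&(g[...,2]>70))
for v in (116,125,140,170,200,220,240,260,280):
    c=np.flatnonzero(m[v,150:410])+150; print(v,c.min(),c.max(),((atz(*W,(c.min(),v),.04)-p[:3])@M)[:2].round(4),((atz(*W,(c.max(),v),.04)-p[:3])@M)[:2].round(4))
print(((atz(*W,(275,114),.056)-p[:3])@M).round(4))
col=g[100:310,278]; print([(i+100,*map(int,col[i])) for i in range(0,210,6)])
```

```text
116 199 363 [ 0.068  -0.0247] [0.068  0.0305]
125 201 362 [ 0.065  -0.0241] [0.065  0.0304]
140 201 361 [ 0.06   -0.0244] [0.06   0.0303]
170 202 360 [ 0.0497 -0.0246] [0.0497 0.0306]
200 204 358 [ 0.039  -0.0244] [0.039  0.0305]
220 205 357 [ 0.0315 -0.0244] [0.0315 0.0306]
240 206 356 [ 0.0239 -0.0244] [0.0239 0.0306]
260 207 354 [ 0.016  -0.0244] [0.016  0.0303]
280 208 354 [ 0.0079 -0.0244] [0.0079 0.0308]
[ 0.0687  0.0009 -0.0501]
[(100, 12, 186, 156), (106, 12, 183, 162), (112, 12, 168, 170), (118, 21, 49, 247), (124, 21, 50, 247), (130, 16, 59, 139), (136, 17, 56, 140), (142, 22, 50, 246), (148, 21, 50, 247), (154, 21, 51, 247), (160, 21, 51, 247), (166, 21, 50, 247), (172, 21, 49, 248), (178, 21, 51, 247), (184, 21, 48, 248), (190, 21, 49, 247), (196, 22, 49, 247), (202, 21, 48, 248), (208, 21, 48, 248), (214, 21, 47, 248), (220, 21, 51, 247), (226, 21, 51, 247), (232, 21, 49, 248), (238, 22, 50, 247), (244, 21, 51, 247), (250, 22, 49, 248), (256, 21, 49, 248), (262, 21, 60, 240), (268, 21, 58, 240), (274, 21, 61, 240), (280, 20, 58, 240), (286, 21, 58, 240), (292, 21, 58, 240), (298, 21, 60, 240), (304, 21, 58, 240)]
```

servo_tool:
  claw: [0.9, 0.9, 0.2, 0.2, 0.2, 0.2, 0.2, 0.2]
  xyz:
    - [-0.0025, 0.0038, 0]
    - [-0.0025, 0.0038, 0]
    - [-0.0025, 0.0038, 0]
    - [-0.0025, 0.0038, 0]
    - [-0.0025, 0.0038, 0]
    - [-0.0025, 0.0038, 0]
    - [-0.0025, 0.0038, 0]
    - [-0.0025, 0.0038, 0]
  twist: [0, 0, 0, 0, 0, 0, 0, 0]
  force: 3

```text
t: 11.55
tcp_pos: [0.4925, -0.1732, 0.0067]
eef_rot: [0.902, 0.431, -0.0, -0.0]
ft_force: [-0.5, 0.5, -0.2]
gripper_width: 0.056
finger_force: 3.0
```

servo_tool:
  claw: [0.2, 0.2, 0.2, 0.2, 0.2, 0.2, 0.2, 0.2]
  xyz:
    - [0.0022, 0, -0.006]
    - [0.0047, 0, -0.0125]
    - [0.0076, 0, -0.018]
    - [0.0108, 0, -0.0235]
    - [0.0144, 0, -0.0285]
    - [0.0182, 0, -0.0335]
    - [0.0224, 0, -0.038]
    - [0.0269, 0, -0.042]
  twist: [0, 0, 0, 0, 0, 0, 0, 0]

```text
t: 12.22
tcp_pos: [0.5064, -0.1564, 0.0408]
eef_rot: [0.902, 0.431, 0.0, 0.0]
ft_force: [0.5, 0.2, -1.4]
gripper_width: 0.0561
finger_force: 3.0
```

Run:
```python
from h import *
st(); im=snapshot("side"); a=im[170:310,270:410]; s=snapshot("scene"); b=s[120:260,150:290]
cv2.imwrite("pics/t3.png",cv2.resize(np.hstack([a,b]),None,fx=2.8,fy=2.8,interpolation=3))
w=snapshot("wrist"); cv2.imwrite("pics/w6.png",w); g=cv2.cvtColor(w,cv2.COLOR_BGR2HSV); m=((g[...,1]<75)&(g[...,2]>70))
for v in range(90,300,15):
    c=np.flatnonzero(m[v,150:410])+150; print(v,len(c) and (c.min(),c.max()),g[v,280])
```

```text
t 12.2167 tcp [ 0.5064 -0.1564  0.0408] th 51.09 F [ 0.5  0.2 -1.4] w 0.0561 ff 3.0 j6 0.32
90 0 [ 12 180 159]
105 (np.int64(235), np.int64(313)) [ 20  55 247]
120 (np.int64(212), np.int64(336)) [ 21  49 248]
135 (np.int64(211), np.int64(337)) [ 21  50 249]
150 (np.int64(211), np.int64(337)) [ 22  48 249]
165 (np.int64(210), np.int64(338)) [ 21  46 250]
180 (np.int64(209), np.int64(339)) [ 22  44 251]
195 (np.int64(209), np.int64(339)) [ 23  41 251]
210 (np.int64(208), np.int64(341)) [ 22  39 252]
225 (np.int64(207), np.int64(341)) [ 22  36 252]
240 (np.int64(207), np.int64(342)) [ 22  46 249]
255 (np.int64(206), np.int64(343)) [ 22  47 249]
270 (np.int64(205), np.int64(345)) [ 21  46 249]
285 (np.int64(204), np.int64(345)) [ 17  58 153]
```

The far (mouth) end now spans 128 px, against 164 px before, so the cup is pivoting as wanted. I continue the arc.

servo_tool:
  claw: [0.2, 0.2, 0.2, 0.2, 0.2, 0.2, 0.2, 0.2]
  xyz:
    - [0.0047, 0, -0.0039]
    - [0.0097, 0, -0.0075]
    - [0.0149, 0, -0.0107]
    - [0.0203, 0, -0.0136]
    - [0.0259, 0, -0.0162]
    - [0.0316, 0, -0.0183]
    - [0.0375, 0, -0.0196]
    - [0.0435, 0, -0.0205]
  twist: [0, 0, 0, 0, 0, 0, 0, 0]

```text
t: 13.03
tcp_pos: [0.5283, -0.1291, 0.0573]
eef_rot: [0.902, 0.431, 0.0, 0.0]
ft_force: [-2.2, 0.2, 2.7]
gripper_width: 0.0561
finger_force: 3.0
```

```bash
cat > wid.py <<'E'
from h import *
def wid(name,rows=range(30,300,15)):
    s,M=st(); w=snapshot("wrist"); cv2.imwrite(name,w); g=cv2.cvtColor(w,cv2.COLOR_BGR2HSV); m=((g[...,1]<75)&(g[...,2]>70))
    for v in rows:
        c=np.flatnonzero(m[v,150:410])+150; print(v,(c.min(),c.max(),c.max()-c.min()) if len(c) else 0,g[v,280])
    return s
E
python3 -c "from wid import *; wid('pics/w7.png')"
```

```text
t 13.0333 tcp [ 0.5283 -0.1291  0.0573] th 51.09 F [-2.2  0.2  2.7] w 0.0561 ff 3.0 j6 0.38
30 0 [ 12 191 174]
45 0 [ 12 189 181]
60 0 [ 12 190 176]
75 0 [ 12 190 173]
90 0 [ 12 184 162]
105 0 [ 12 185 165]
120 0 [ 12 184 161]
135 (np.int64(248), np.int64(299), np.int64(51)) [ 17  69 226]
150 (np.int64(230), np.int64(318), np.int64(88)) [ 21  56 243]
165 (np.int64(221), np.int64(327), np.int64(106)) [ 21  53 244]
180 (np.int64(219), np.int64(329), np.int64(110)) [ 21  54 244]
195 (np.int64(217), np.int64(331), np.int64(114)) [ 21  54 244]
210 (np.int64(215), np.int64(333), np.int64(118)) [ 21  51 244]
225 (np.int64(213), np.int64(336), np.int64(123)) [ 21  58 239]
240 (np.int64(211), np.int64(337), np.int64(126)) [ 20  57 237]
255 (np.int64(208), np.int64(341), np.int64(133)) [ 19  57 129]
270 (np.int64(205), np.int64(344), np.int64(139)) [ 20  63 232]
285 (np.int64(204), np.int64(346), np.int64(142)) [ 19  68 225]
```

servo_tool:
  claw: [0.2, 0.2, 0.2, 0.2, 0.2, 0.2, 0.2, 0.2]
  xyz:
    - [0.006, 0, -0.0007]
    - [0.0121, 0, -0.001]
    - [0.0183, 0, -0.0008]
    - [0.0244, 0, -0.0003]
    - [0.0305, 0, 0.0005]
    - [0.0366, 0, 0.0018]
    - [0.0425, 0, 0.0033]
    - [0.0484, 0, 0.005]
  twist: [0, 0, 0, 0, 0, 0, 0, 0]

```text
t: 13.75
tcp_pos: [0.5526, -0.0988, 0.0523]
eef_rot: [0.902, 0.431, 0.0, -0.0]
ft_force: [-0.8, 0.4, 0.7]
gripper_width: 0.0558
finger_force: 3.0
```

```bash
python3 -c "from wid import *; wid('pics/w8.png')"
```

```text
t 13.75 tcp [ 0.5526 -0.0988  0.0523] th 51.09 F [-0.8  0.4  0.7] w 0.0558 ff 3.0 j6 0.44
30 0 [ 12 187 184]
45 0 [ 12 193 184]
60 0 [ 12 189 186]
75 0 [ 12 190 169]
90 0 [ 12 187 169]
105 0 [ 12 188 183]
120 0 [ 12 187 181]
135 0 [ 12 192 182]
150 0 [ 12 183 169]
165 0 [ 12 189 166]
180 0 [ 12 169 172]
195 (np.int64(242), np.int64(307), np.int64(65)) [ 17  71 208]
210 (np.int64(227), np.int64(321), np.int64(94)) [ 17  71 208]
225 (np.int64(223), np.int64(326), np.int64(103)) [ 18  73 204]
240 (np.int64(217), np.int64(332), np.int64(115)) [ 21  52 245]
255 (np.int64(210), np.int64(337), np.int64(127)) [ 21  49 248]
270 (np.int64(205), np.int64(347), np.int64(142)) [ 27  10 255]
285 (np.int64(202), np.int64(355), np.int64(153)) [  0   0 255]
```

servo_tool:
  claw: [0.4, 0.4, 0.9, 0.9, 0.9, 0.9, 0.9, 0.9]
  xyz:
    - [0, 0, 0]
    - [0, 0, 0]
    - [0, 0, 0]
    - [0, 0, -0.03]
    - [0, 0, -0.08]
    - [0, 0, -0.13]
    - [0, 0, -0.15]
    - [0, 0, -0.15]
  twist: [0, 0, 0, 0, 0, 0, 0, 0]

```text
t: 14.47
tcp_pos: [0.5543, -0.1002, 0.1791]
eef_rot: [0.902, 0.431, 0.004, 0.003]
ft_force: [0.9, -0.9, 1.1]
gripper_width: 0.0831
finger_force: 0.0
```

servo_tool:
  claw: [0.9, 0.9]
  xyz:
    - [0, 0, 0]
    - [0, 0, 0]
  twist: [0, 0]

```text
t: 14.63
tcp_pos: [0.5516, -0.0994, 0.1709]
eef_rot: [0.902, 0.431, -0.001, -0.001]
ft_force: [0.7, 0.0, 0.4]
gripper_width: 0.0835
finger_force: 0.0
```

Run:
```python
from h import *
s,M=st(); w=snapshot("wrist"); cv2.imwrite("pics/w9.png",w); K,T=cam("wrist",s); np.save("w9.npy",np.r_[s["tcp_pos"],s["eef_rot"]])
g=cv2.cvtColor(w,cv2.COLOR_BGR2HSV)
for lab,m in (("gray",(g[...,1]<85)&(g[...,2]>70)),("bright",(g[...,1]<45)&(g[...,2]>235))):
    n,l,stt,ce=cv2.connectedComponentsWithStats(m.astype(np.uint8))
    for i in range(1,n):
        if stt[i,4]>800 and stt[i,1]<290: 
            print(lab,stt[i],ce[i].round(1),((atz(K,T,ce[i],.08)-s["tcp_pos"])@M)[:2].round(4))
            c=max(cv2.findContours((l==i).astype(np.uint8),0,2)[0],key=cv2.contourArea); a=cv2.approxPolyDP(c,4,True)[:,0]; print(a.tolist())
```

```text
t 14.6333 tcp [ 0.5516 -0.0994  0.1709] th 51.07 F [0.7 0.  0.4] w 0.0835 ff 0.0 j6 0.44
gray [ 19 120  39  58 946] [ 36.4 147.9] [ 0.0461 -0.1609]
[[38, 120], [19, 170], [25, 177], [33, 176], [46, 142], [57, 132]]
gray [ 235  155   81   91 5800] [275.2 201.1] [0.0089 0.0014]
[[262, 156], [235, 191], [236, 221], [259, 244], [292, 244], [314, 223], [315, 191], [287, 155]]
gray [ 417  254   97   52 1421] [461.3 281.7] [-0.053   0.1404]
[[417, 273], [418, 278], [430, 277], [438, 291], [449, 289], [460, 304], [457, 290], [464, 285], [467, 294], [466, 287], [472, 284], [505, 305], [498, 300], [505, 296], [499, 288], [508, 290], [504, 287], [513, 281], [508, 279], [507, 285], [502, 282], [506, 279], [468, 279], [464, 285], [465, 280], [456, 280], [455, 267], [436, 267], [434, 254], [429, 255], [430, 269]]
bright [ 236  167   79   78 4982] [275.2 205.6] [0.0057 0.0014]
[[258, 168], [236, 191], [237, 222], [260, 244], [291, 244], [314, 222], [314, 191], [292, 168]]
```

The wrist picture segments to a clean closed octagon at pixel (275,206), 79×78 px, so the cup stands mouth-down at (0.556, -0.096). I now turn to grip the other flats.

servo_tool:
  claw: [1, 1, 1, 1, 1, 1]
  xyz:
    - [0.0071, 0.0018, 0]
    - [0.0071, 0.0018, 0]
    - [0.0071, 0.0018, 0]
    - [0.0071, 0.0018, 0]
    - [0.0071, 0.0018, 0]
    - [0.0071, 0.0018, 0]
  twist: [1, 1, 1, 1, 1, 1]

```text
t: 15.18
tcp_pos: [0.5563, -0.0957, 0.1708]
eef_rot: [0.983, 0.184, -0.001, -0.001]
ft_force: [0.9, -0.3, -0.8]
gripper_width: 0.0879
finger_force: 0.0
```

servo_tool:
  claw: [1, 1, 1, 1, 1, 1]
  xyz:
    - [0, 0, 0]
    - [0, 0, 0]
    - [0, 0, 0]
    - [0, 0, 0]
    - [0, 0, 0]
    - [0, 0, 0]
  twist: [0.5, 0.5, 0.5, 0.5, 0.5, 0.5]

```text
t: 15.68
tcp_pos: [0.5569, -0.0958, 0.1724]
eef_rot: [0.998, 0.055, -0.0, -0.0]
ft_force: [-0.1, 0.2, -0.3]
gripper_width: 0.0874
finger_force: 0.0
```

Run:
```python
from h import *
s,M=st(); w=snapshot("wrist"); cv2.imwrite("pics/w10.png",w); K,T=cam("wrist",s)
g=cv2.cvtColor(w,cv2.COLOR_BGR2HSV); m=(g[...,1]<45)&(g[...,2]>235)
n,l,stt,ce=cv2.connectedComponentsWithStats(m.astype(np.uint8))
for i in range(1,n):
    if stt[i,4]>2000 and stt[i,1]<290:
        c=max(cv2.findContours((l==i).astype(np.uint8),0,2)[0],key=cv2.contourArea); a=cv2.approxPolyDP(c,4,True)[:,0]
        P=np.array([atz(K,T,q,.08) for q in a]); print(stt[i],a.tolist(),((P.mean(0)-s["tcp_pos"])@M).round(4),P.mean(0))
        if len(P)==8: 
            q=P-P.mean(0); e=np.degrees(np.arctan2(q[:,1],q[:,0]))%45-22.5; print(e.round(1)); 
to([.5563,-.0959,.016])
```

```text
t 15.6833 tcp [ 0.5569 -0.0958  0.1724] th 6.28 F [-0.1  0.2 -0.3] w 0.0874 ff 0.0 j6 1.23
[ 235  177   80   76 4603] [[259, 177], [235, 201], [236, 230], [258, 252], [287, 251], [289, 226], [313, 230], [314, 200], [291, 177]] [-0.0022  0.0015  0.0924] [ 0.55475733 -0.09756721  0.08      ]
t 15.7333 tcp [ 0.5569 -0.0958  0.1725] th 6.24 F [-1.  -0.3 -0.2] w 0.0878 ff 0.0 j6 1.23
move [-0.0007  0.      0.1957]
```

servo_tool:
  claw: [1, 1, 1, 1, 1, 1, 1, 1]
  xyz:
    - [-0.001, 0.001, 0.05]
    - [-0.001, 0.001, 0.1]
    - [-0.001, 0.001, 0.14]
    - [-0.001, 0.001, 0.17]
    - [-0.001, 0.001, 0.185]
    - [-0.001, 0.001, 0.192]
    - [-0.001, 0.001, 0.192]
    - [-0.001, 0.001, 0.192]
  twist: [0, 0, 0, 0, 0, 0, 0, 0]

```text
t: 16.4
tcp_pos: [0.5572, -0.0969, 0.0208]
eef_rot: [0.999, 0.053, 0.001, 0.0]
ft_force: [-0.3, -0.2, 0.5]
gripper_width: 0.0878
finger_force: 0.0
```

servo_tool:
  claw: [0.2, 0.2, 0.2, 0.2, 0.2, 0.2, 0.2, 0.2]
  xyz:
    - [0, 0, 0]
    - [0, 0, 0]
    - [0, 0, 0]
    - [0, 0, 0]
    - [0, 0, 0]
    - [0, 0, 0]
    - [0, 0, 0]
    - [0, 0, 0]
  twist: [0, 0, 0, 0, 0, 0, 0, 0]
  force: 25

```text
t: 17.07
tcp_pos: [0.5564, -0.0966, 0.0195]
eef_rot: [0.999, 0.053, 0.0, -0.0]
ft_force: [-0.4, 1.2, 3.1]
gripper_width: 0.0561
finger_force: 25.0
```

```bash
cat > goal.py <<'E'
from h import *
S0=np.array([.6752,-.0201]); yaw=.277; ax=np.array([np.cos(yaw),np.sin(yaw)]); ay=np.array([-ax[1],ax[0]])
def rel():
    s,M=st(); r=np.array(s["tcp_pos"][:2])-S0; print("tcp in stop frame x,y mm",(1e3*r@ax).round(1),(1e3*r@ay).round(1)); return s,M
E
python3 - <<'E'
from goal import *
s,M=rel()
for dx in (-.060,-.038):
    to([*(S0+ax*dx),s["tcp_pos"][2]])
print("twist",(np.degrees(np.arctan2(M[1,0],M[0,0]))-np.degrees(yaw))/30)
E
```

```text
t 17.0667 tcp [ 0.5564 -0.0966  0.0195] th 6.09 F [-0.4  1.2  3.1] w 0.0561 ff 25.0 j6 1.23
tcp in stop frame x,y mm -135.2 -41.1
t 17.0667 tcp [ 0.5564 -0.0966  0.0195] th 6.09 F [-0.4  1.2  3.1] w 0.0561 ff 25.0 j6 1.23
move [ 0.0839 -0.0666  0.    ]
t 17.0667 tcp [ 0.5564 -0.0966  0.0195] th 6.09 F [-0.4  1.2  3.1] w 0.0561 ff 25.0 j6 1.23
move [ 1.11e-01 -7.13e-02  1.00e-04]
twist -0.3259498754268267
```

servo_tool:
  claw: [0.2, 0.2, 0.2, 0.2, 0.2, 0.2, 0.2, 0.2]
  xyz:
    - [0.01, -0.008, 0]
    - [0.022, -0.0175, 0]
    - [0.035, -0.028, 0]
    - [0.048, -0.038, 0]
    - [0.061, -0.0485, 0]
    - [0.073, -0.058, 0]
    - [0.082, -0.065, 0]
    - [0.0839, -0.0666, 0]
  twist: [-0.04, -0.08, -0.13, -0.18, -0.23, -0.28, -0.326, -0.326]

```text
t: 17.73
tcp_pos: [0.6188, -0.035, 0.0196]
eef_rot: [0.99, 0.14, 0.0, 0.0]
ft_force: [-5.1, -5.1, 6.8]
gripper_width: 0.0557
finger_force: 25.0
```

servo_tool:
  claw: [0.2, 0.2]
  xyz:
    - [0, 0, 0]
    - [0, 0, 0]
  twist: [0, 0]

```text
t: 17.9
tcp_pos: [0.6189, -0.035, 0.0195]
eef_rot: [0.99, 0.139, 0.001, -0.0]
ft_force: [-0.1, -0.1, 4.4]
gripper_width: 0.0557
finger_force: 25.0
```

Run:
```python
from goal import *
from plate import plate
s,M=rel(); w=snapshot("wrist"); K,T=cam("wrist",s); np.save("w11.npy",np.r_[s["tcp_pos"],s["eef_rot"]])
cv2.imwrite("pics/w11.png",w); print(proj(K,T,plate(.6752,-.0201,.277)).round(0).tolist())
c=snapshot("scene"); cv2.imwrite("pics/s11.png",c)
g=cv2.cvtColor(w,cv2.COLOR_BGR2HSV); print([(v,*map(int,g[v,275])) for v in range(0,250,6)])
for u in (240,310): print([(v,*map(int,g[v,u])) for v in range(60,200,6)])
```

```text
t 17.9 tcp [ 0.6189 -0.035   0.0195] th 16.02 F [-0.1 -0.1  4.4] w 0.0557 ff 25.0 j6 1.18
tcp in stop frame x,y mm -58.3 1.0
[[416.0, 149.0], [136.0, 148.0], [133.0, 116.0], [419.0, 117.0], [369.0, 137.0], [182.0, 137.0]]
[(0, 30, 176, 255), (6, 30, 175, 255), (12, 30, 172, 255), (18, 30, 173, 255), (24, 30, 175, 255), (30, 30, 172, 255), (36, 30, 174, 255), (42, 30, 176, 255), (48, 30, 176, 255), (54, 30, 179, 255), (60, 30, 177, 255), (66, 29, 176, 255), (72, 30, 175, 255), (78, 29, 178, 255), (84, 29, 178, 255), (90, 29, 182, 255), (96, 29, 178, 255), (102, 29, 178, 255), (108, 29, 180, 255), (114, 29, 183, 255), (120, 29, 184, 255), (126, 17, 181, 252), (132, 17, 186, 252), (138, 17, 176, 252), (144, 18, 180, 252), (150, 13, 191, 160), (156, 12, 178, 122), (162, 12, 185, 117), (168, 12, 180, 115), (174, 12, 184, 111), (180, 12, 179, 138), (186, 12, 182, 199), (192, 11, 184, 190), (198, 12, 185, 190), (204, 16, 66, 162), (210, 17, 70, 168), (216, 17, 74, 169), (222, 17, 71, 173), (228, 18, 71, 173), (234, 18, 72, 174), (240, 18, 70, 176), (246, 18, 71, 177)]
[(60, 13, 181, 121), (
[... 273 characters left out ...]
7, 180, 252), (150, 13, 187, 142), (156, 12, 191, 115), (162, 13, 194, 113), (168, 12, 188, 164), (174, 12, 184, 182), (180, 12, 189, 181), (186, 12, 186, 182), (192, 12, 191, 183), (198, 12, 184, 180)]
[(60, 13, 188, 194), (66, 13, 192, 203), (72, 13, 191, 200), (78, 13, 191, 199), (84, 13, 194, 193), (90, 13, 194, 187), (96, 13, 193, 194), (102, 13, 191, 202), (108, 13, 192, 201), (114, 13, 193, 201), (120, 15, 191, 243), (126, 17, 180, 252), (132, 17, 181, 252), (138, 17, 182, 252), (144, 17, 181, 252), (150, 13, 189, 169), (156, 12, 198, 116), (162, 13, 188, 118), (168, 11, 177, 108), (174, 12, 176, 113), (180, 12, 185, 121), (186, 12, 189, 179), (192, 11, 186, 192), (198, 12, 186, 191)]
```

Run:
```python
from goal import *
p=np.load("w11.npy"); M=R.from_quat(p[3:]).as_matrix(); W=cam("wrist",dict(tcp_pos=p[:3],eef_rot=p[3:]))
w=cv2.imread("pics/w11.png"); g=cv2.cvtColor(w,cv2.COLOR_BGR2HSV)
m=(g[...,0]>=14)&(g[...,0]<=20)&(g[...,1]>150)&(g[...,2]>238)
for v in (124,130,136,142):
    c=np.flatnonzero(m[v]); print(v,c.min(),c.max())
for u in (160,200,240,310,350,390):
    r=np.flatnonzero(m[110:165,u])+110; print(u,r.min(),r.max())
b=(g[...,0]>=26)&(g[...,0]<=33)&(g[...,2]>200)
for v in (20,60,100): c=np.flatnonzero(b[v]); print("brass",v,c.min(),c.max(),len(c))
f=lambda uv:((atz(*W,uv,.062)-p[:3])@M)[:2].round(4)
for u in (160,240,310,390): 
    r=np.flatnonzero(m[110:165,u])+110; print(f((u,r.max()+.5)))
c=np.flatnonzero(m[140]); print(f((c.min(),140)),f((c.max(),140)))
```

```text
124 139 419
130 139 418
136 140 417
142 140 417
160 119 147
200 119 147
240 119 148
310 120 148
350 121 149
390 121 149
brass 20 185 294 33
brass 60 183 367 47
brass 100 185 364 41
[ 0.0587 -0.0362]
[ 0.0583 -0.0104]
[0.0583 0.0121]
[0.058  0.0379]
[ 0.061  -0.0424] [0.061  0.0463]
```

The wrist picture shows the plate's top edge level at row 148, columns 139–418, so the cup is square to it and 2 mm off centre. I correct that and make contact gently.

servo_tool:
  claw: [0.2, 0.2, 0.2, 0.2, 0.2, 0.2, 0.2, 0.2]
  xyz:
    - [0.008, 0.001, 0]
    - [0.017, 0.0025, 0]
    - [0.026, 0.0025, 0]
    - [0.033, 0.0025, 0]
    - [0.038, 0.0025, 0]
    - [0.043, 0.0025, 0]
    - [0.048, 0.0025, 0]
    - [0.051, 0.0025, 0]
  twist: [0.015, 0.015, 0.015, 0.015, 0.015, 0.015, 0.015, 0.015]

```text
t: 18.67
tcp_pos: [0.6563, -0.0274, 0.0196]
eef_rot: [0.991, 0.134, -0.002, 0.0]
ft_force: [-9.5, -2.6, 10.0]
gripper_width: 0.056
finger_force: 25.0
```

```bash
cat > pl.py <<'E'
from goal import *
def pl(name):
    s,M=rel(); w=snapshot("wrist"); cv2.imwrite(name,w); W=cam("wrist",s); p=np.array(s["tcp_pos"])
    g=cv2.cvtColor(w,cv2.COLOR_BGR2HSV); m=(g[...,0]>=14)&(g[...,0]<=20)&(g[...,1]>150)&(g[...,2]>238)
    for u in (160,200,310,350,390):
        r=np.flatnonzero(m[130:250,u])+130
        if len(r):
            P=atz(*W,(u,r.max()+.5),.062); print(u,r.min(),r.max(),((P-p)@M)[:2].round(4),"plate travel mm",(1e3*(P[:2]-S0)@ax).round(1))
    ys=[]
    print("push along stop x", round(-np.array(s["ft_force"][:2])@ax,2),"lat",round(np.array(s["ft_force"][:2])@ay,2))
E
python3 -c "from pl import *; pl('pics/w12.png')"
```

```text
t 18.6667 tcp [ 0.6563 -0.0274  0.0196] th 15.43 F [-9.5 -2.6 10. ] w 0.056 ff 25.0 j6 1.21
tcp in stop frame x,y mm -20.2 -1.9
160 217 237 [ 0.0282 -0.0385] plate travel mm 8.4
200 217 237 [ 0.0282 -0.0248] plate travel mm 8.3
310 217 239 [0.0275 0.0128] plate travel mm 7.3
350 229 239 [0.0275 0.0265] plate travel mm 7.2
390 230 239 [0.0275 0.0402] plate travel mm 7.1
push along stop x 9.84 lat 0.13
```

servo_tool:
  claw: [0.2, 0.2, 0.2, 0.2, 0.2, 0.2, 0.2, 0.2]
  xyz:
    - [0.002, 0, -0.0006]
    - [0.004, 0, -0.0006]
    - [0.007, 0, -0.0006]
    - [0.01, 0, -0.0006]
    - [0.013, 0, -0.0006]
    - [0.015, 0, -0.0006]
    - [0.016, 0, -0.0006]
    - [0.016, 0, -0.0006]
  twist: [0, 0, 0, 0, 0, 0, 0, 0]

```text
t: 19.38
tcp_pos: [0.6675, -0.0242, 0.0196]
eef_rot: [0.991, 0.134, -0.003, 0.0]
ft_force: [-11.5, -2.8, 10.5]
gripper_width: 0.0557
finger_force: 25.0
```

servo_tool:
  claw: [0.2, 0.2, 0.2, 0.2]
  xyz:
    - [0, 0, 0]
    - [0, 0, 0]
    - [0, 0, 0]
    - [0, 0, 0]
  twist: [0, 0, 0, 0]

```text
t: 19.72
tcp_pos: [0.6675, -0.0242, 0.0197]
eef_rot: [0.991, 0.134, -0.003, 0.0]
ft_force: [-11.8, -2.2, 9.2]
gripper_width: 0.0562
finger_force: 25.0
```

Run:
```python
from pl import *
pl('pics/w13.png'); print(observe()["wrist_torque"])
a=snapshot("scene"); cv2.imwrite("pics/s13.png",a); w=cv2.imread("pics/w13.png")
A=cv2.resize(a[225:300,140:230],(480,400),interpolation=3)
B=cv2.resize(w[40:280,120:440],(320,240),interpolation=3)
cv2.imwrite("pics/v13.png",np.hstack([A,cv2.copyMakeBorder(B,0,160,0,0,0)]))
```

```text
t 19.7167 tcp [ 0.6675 -0.0242  0.0197] th 15.43 F [-11.8  -2.2   9.2] w 0.0562 ff 25.0 j6 1.22
tcp in stop frame x,y mm -8.6 -1.9
160 217 239 [ 0.0275 -0.0386] plate travel mm 19.4
200 216 239 [ 0.0275 -0.0249] plate travel mm 19.3
310 217 239 [0.0275 0.0128] plate travel mm 19.0
350 217 239 [0.0275 0.0265] plate travel mm 18.9
390 227 239 [0.0275 0.0402] plate travel mm 18.8
push along stop x 11.94 lat 1.1
[-0.41386235  1.86005273  0.06491842]
```

View pics/v13.png

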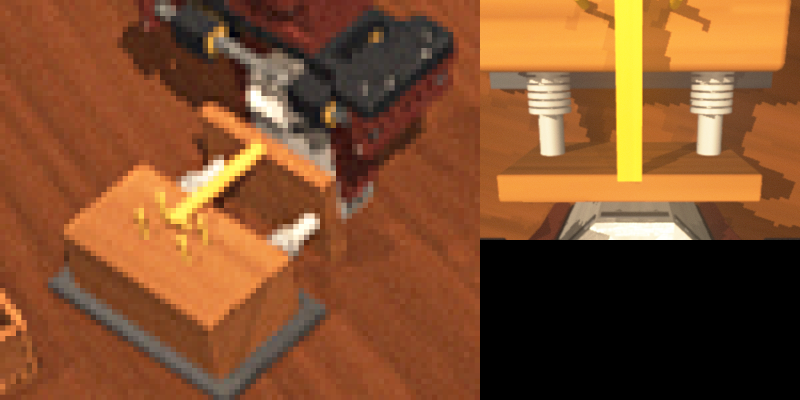

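The picture shows the cup's flat face flush and centred on the plate at crop (628,205), the strip centred, and the crossbar among the pins at about (180,215). I check the travel against the fixed block before a final small adjustment.

servo_tool:
  claw: [0.2, 0.2, 0.2, 0.2, 0.2, 0.2]
  xyz:
    - [0.001, 0, -0.0006]
    - [0.0015, 0, -0.0006]
    - [0.0015, 0, -0.0006]
    - [0.0015, 0, -0.0006]
    - [0.0015, 0, -0.0006]
    - [0.0015, 0, -0.0006]
  twist: [0, 0, 0, 0, 0, 0]

```text
t: 20.32
tcp_pos: [0.6683, -0.024, 0.0197]
eef_rot: [0.991, 0.134, -0.003, 0.0]
ft_force: [-12.0, -3.2, 9.3]
gripper_width: 0.0558
finger_force: 25.0
```

Run:
```python
from pl import *
pl('pics/w14.png')
s=observe(); W=cam("wrist",s); w=cv2.imread("pics/w14.png"); g=cv2.cvtColor(w,cv2.COLOR_BGR2HSV)
for u in (160,190,330,380):
    r=np.flatnonzero(np.abs(np.diff(g[60:150,u,2].astype(int)))>40)+60; print(u,r[:4],[(1e3*(atz(*W,(u,v+.5),.048)[:2]-S0)@ax).round(1) for v in r[:3]])
# brass crossbar and pins in the wrist view: rows of widest yellow
b=(g[...,0]>=24)&(g[...,0]<=34)&(g[...,1]>120)&(g[...,2]>150)
for v in range(0,110,4):
    c=np.flatnonzero(b[v,180:380])+180; print(v,(c.min(),c.max(),len(c)) if len(c) else 0,end="; ")
S=cam("scene"); a0=cv2.imread("pics/scene0.png").astype(np.float32); a1=snapshot("scene"); cv2.imwrite("pics/s14.png",a1)
# scene: brightness of brass pixels seen along stop x axis, at z=.064, in strip y within +-11mm
def prof(im):
    h=cv2.cvtColor(im.astype(np.uint8),cv2.COLOR_BGR2HSV); yb=((h[...,0]>=22)&(h[...,1]>150)&(h[...,2]>150)).astype(np.float32)
    for x in range(30,95,4):
        q=np.array([proj(*S,[*(S0+ax*x/1e3+ay*y/1e3),.063]) for y in np.linspace(-12,10,12)],np.float32)
        print(x,cv2.remap(yb,q[:,0].reshape(1,-1),q[:,1].reshape(1,-1),1)[0].round(1).tolist())
prof(a0);print();prof(a1)
```

```text
t 20.3167 tcp [ 0.6683 -0.024   0.0197] th 15.42 F [-12.   -3.2   9.3] w 0.0558 ff 25.0 j6 1.22
tcp in stop frame x,y mm -7.7 -1.9
160 216 239 [ 0.0275 -0.0386] plate travel mm 20.3
200 216 239 [ 0.0275 -0.0249] plate travel mm 20.2
310 217 240 [0.0271 0.0128] plate travel mm 19.6
350 217 239 [0.0275 0.0265] plate travel mm 19.8
390 218 239 [0.0275 0.0402] plate travel mm 19.7
push along stop x 12.4 lat 0.23
160 [] []
190 [127 143 148] [np.float64(57.2), np.float64(51.6), np.float64(49.8)]
330 [] []
380 [] []
0 0; 4 0; 8 0; 12 (np.int64(230), np.int64(305), 61); 16 (np.int64(230), np.int64(306), 77); 20 (np.int64(255), np.int64(280), 24); 24 (np.int64(255), np.int64(281), 27); 28 (np.int64(255), np.int64(281), 27); 32 (np.int64(210), np.int64(326), 51); 36 (np.int64(210), np.int64(326), 52); 40 (np.int64(211), np.int64(324), 46); 44 (np.int64(255), np.int64(281), 27); 48 (np.int64(255), np.int64(281), 27); 52 (np.int64(255), np.int64(281), 27); 56 (np.int64(255), np.int64(281), 27); 60 (np.int64(255), np.int64(281), 27); 64 (np.int64(255), np.int64(281), 27); 68 (np.int64(255), np.in
[... 3558 characters left out ...]
 0.4000000059604645, 0.6000000238418579, 0.30000001192092896, 0.0, 0.0, 0.0]
78 [0.0, 0.0, 0.0, 0.0, 0.30000001192092896, 0.699999988079071, 0.4000000059604645, 0.5, 0.4000000059604645, 0.0, 0.0, 0.0]
82 [0.5, 0.0, 0.0, 0.10000000149011612, 0.4000000059604645, 0.699999988079071, 0.4000000059604645, 0.4000000059604645, 0.5, 0.0, 0.0, 0.10000000149011612]
86 [0.0, 0.0, 0.0, 0.0, 0.30000001192092896, 0.4000000059604645, 0.10000000149011612, 0.30000001192092896, 0.800000011920929, 0.8999999761581421, 0.30000001192092896, 0.0]
90 [0.0, 0.0, 0.0, 0.0, 0.0, 0.0, 0.4000000059604645, 0.800000011920929, 0.5, 0.20000000298023224, 0.0, 0.0]
94 [0.0, 0.0, 0.0, 0.0, 0.0, 0.0, 0.0, 0.0, 0.0, 0.0, 0.0, 0.0]
```

Run:
```python
from goal import *
s,M=rel(); W=cam("wrist",s); w=cv2.imread("pics/w14.png"); g=cv2.cvtColor(w,cv2.COLOR_BGR2HSV)
b=(g[...,0]>=24)&(g[...,0]<=34)&(g[...,1]>120)&(g[...,2]>150)
print("bar rows",np.flatnonzero(b[0:30,240]),"pin rows",[np.flatnonzero(b[20:60,u0:u0+14].any(1))[[0,-1]]+20 for u0 in (207,316)])
f=lambda v,z:(1e3*(atz(*W,(268,v),z)[:2]-S0)@ax).round(1)
r=np.flatnonzero(b[0:30,240]); 
for z in (.062,.064,.066): print("bar",z,f(r.min()-.5,z),f(r.max()+.5,z))
p=np.flatnonzero(b[20:60,207:221].any(1))+20
print("pin base@.048",f(p.max()+.5,.048),"top@.056/.06/.064",f(p.min()-.5,.056),f(p.min()-.5,.06),f(p.min()-.5,.064))
for c in (230,306,210,326): print(c,(((atz(*W,(c,15 if c in(230,306) else 36),.064 if c in(230,306) else .055))-s["tcp_pos"])@M)[1].round(4))
```

```text
t 20.4167 tcp [ 0.6683 -0.024   0.0197] th 15.42 F [-11.5  -3.5   8.4] w 0.0561 ff 25.0 j6 1.22
tcp in stop frame x,y mm -7.7 -1.9
bar rows [13 14 15 16 17 18 19] pin rows [array([29, 42]), array([29, 42])]
bar 0.062 90.5 88.6
bar 0.064 90.0 88.2
bar 0.066 89.5 87.7
pin base@.048 84.7 top@.056/.06/.064 87.4 86.6 85.8
230 -0.0122
306 0.0098
210 -0.0197
326 0.0169
```

The crossbar is about 4 mm past the first pins, which puts the travel at 18–20 mm. I advance 2 mm to centre it and then hold.

servo_tool:
  claw: [0.2, 0.2, 0.2, 0.2, 0.2, 0.2, 0.2, 0.2]
  xyz:
    - [0.001, 0, 0]
    - [0.0015, 0, 0]
    - [0.002, 0, 0]
    - [0.0025, 0, 0]
    - [0.0025, 0, 0]
    - [0.0025, 0, 0]
    - [0.0025, 0, 0]
    - [0.0025, 0, 0]
  twist: [0, 0, 0, 0, 0, 0, 0, 0]

```text
t: 21.08
tcp_pos: [0.67, -0.0235, 0.0197]
eef_rot: [0.991, 0.134, -0.003, 0.0]
ft_force: [-12.7, -3.4, 8.8]
gripper_width: 0.0558
finger_force: 25.0
```

Run:
```python
from pl import *
pl('pics/w15.png'); s=observe(); W=cam("wrist",s); w=cv2.imread("pics/w15.png"); g=cv2.cvtColor(w,cv2.COLOR_BGR2HSV)
b=(g[...,0]>=24)&(g[...,0]<=34)&(g[...,1]>120)&(g[...,2]>150)
print("bar",np.flatnonzero(b[0:30,240]),"pin",[np.flatnonzero(b[20:70,u0:u0+14].any(1))[[0,-1]]+20 for u0 in (207,316)])
h=cv2.cvtColor(w,cv2.COLOR_BGR2HSV); m=(h[...,1]<85)&(h[...,2]>120)
r=np.flatnonzero(m[240:300,275])+240; print("cup rows",r.min(),r.max())
```

```text
t 21.0833 tcp [ 0.67   -0.0235  0.0197] th 15.42 F [-12.7  -3.4   8.8] w 0.0558 ff 25.0 j6 1.22
tcp in stop frame x,y mm -5.9 -1.9
160 216 239 [ 0.0275 -0.0386] plate travel mm 22.2
200 216 240 [ 0.0271 -0.0249] plate travel mm 21.7
310 217 240 [0.0271 0.0128] plate travel mm 21.4
350 217 240 [0.0271 0.0266] plate travel mm 21.3
390 217 239 [0.0275 0.0402] plate travel mm 21.6
push along stop x 13.18 lat 0.17
bar [12 13 14 15 16 17 18 19] pin [array([36, 49]), array([36, 49])]
cup rows 243 299
```

```bash
python3 -c "from bench import *; print(hand_in())"
```

```text
the job is handed in; nothing more can be done
None
```

The job is handed in: the cup stands mouth-down on its rim, one side flat against the middle of the stop's plate. It is held at about 20–21 mm of travel (about 7 N of spring force), so the pointer lies between its two pairs of pins, and none of the other things were touched.

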